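# Load the force cell and wind the test press to its set force

## Robot

A 6-joint arm with a two-finger parallel gripper is mounted at the origin on the work surface. World frame = base frame: x ahead of the robot, y to its left, z up, the work surface at z = 0. Lengths are in m, angles in rad, forces in N, time in s.
With the tool pointing down it reaches from about 0.225 to 0.875 m from the base axis. Payload 3.4 kg.
Tool frame: the origin (TCP) lies between the finger pads; the fingertips stand 25 mm ahead of it and the grasp point (between the pads) lies 6 mm ahead of it (manip.tips_ahead is the distance from the TCP to the fingertips, in m); z points along the fingers, x is the direction in which the jaws open and shut, and the axes are right-handed (so a half turn about z gives the same grasp; the last joint's range is limited). The gripper opens to 85 mm and grips with 20 to 120 N. Pads are 22 mm wide; open, the fingers measure 114 mm over their backs; the gripper's body (76 mm by 85 mm) begins 54 mm behind the grasp point. The pads swing forward as they close: fully open they stand 13 mm farther back than shut.
Start: joints at [1.072, 0.276, 1.505, -0, 1.361, -0.121], TCP at [0.212, 0.534, 0.256] pointing down, gripper open.
Joint ranges: [-2.89, 2.89], [-0.75, 2.08], [0.22, 2.7], [-1.18, 4.32], [0.11, 2.71], [-2.7, 2.7]. Speed limits (rad/s): [2.57, 2.57, 3.14, 3.14, 3.14, 3.14].

## Interface

Orientations are given as a unit quaternion [w, x, y, z].
In Python, from rig import manip gives the robot as it stands. The module is installed in compiled form; this text tells all that it offers.
- The arm moves only by the tool send_rows, never from a script. Its argument "plan" is a list of rows, each an object with "linear": the shift along the tool's x, y, z in m, a list of three; "delta_rot": the turn, a rotation vector about the tool's x, y, z in degrees, a list of three; "fingers": the finger opening in m, from 0 to 0.0854. A call has 1 to 12 rows; each row shifts and turns the pose as measured when the row begins, along the tool's axes as they then stand; what a row does not reach is not made up. A row lasts 1/12 s, in which the tool goes at most 41.7 mm and 7.16 degrees, less where a joint would pass 70% of its speed; a pose out of reach is approached as far as the arm can. A call with a gripper value outside its range is refused whole. The fingers move at their own pace and stop on an object; "force" is the grip in N (left out, the last holds). Time passes only in rows, so rows that do not move let the fingers close. It gives the time, the measured TCP pose, the force and the opening at its end, in the units of the state.
- manip.get_state(): the state, without advancing time (a new reading comes with each control period).
- manip.get_image(name): name is "scene" or "top"; returns the picture (384x512x3 uint8, red, green, blue); there is no depth.
- manip.camera_info(name): a dict with "K" (3x3 intrinsics, pixels), "dist" ([k1, k2, p1, p2, k3] as OpenCV has them; the pictures are not rectified), "rvec" (rotation vector, rad) and "tvec" (3), from world to camera coordinates, as OpenCV has them. Camera axes: x right, y down, z forward; pixel columns grow to the right and rows downward; lengths in m; the calibration is good to about 2 mm. A picture is of the moment at which its call begins. camera_info takes no time and is no camera call.
- manip.sign_off(): hands the job in, once; it reports no verdict.
Trained networks look in the newest picture that a camera, given by its name, has taken for a name from the list of things; names that differ only in an ending like _2 or _b are one class to them, and where a whole thing is asked for, a point or a joint stands for the part that bears it (a point fixed in the world has none). Each returns a list of dicts, best first, with "p" (0 to 1); they miss things now and then, are a little off and sometimes report something else, mostly with a low value. They report only what shows in the picture. A call takes as long as a camera call.
- manip.find_in(thing, camera): "extent" ([left, top, right, bottom] in pixels, round what is visible of it).
- manip.masks_of(thing, camera): "pixels" (384x512 bool, what is visible of it) and "extent" ([left, top, right, bottom] in pixels, round what is visible of it).
The state is a dict: "clock": time; "qpos": joint angles; "qd": joint speeds; "effort": joint torques, N m; "position": TCP position; "ee_rot": TCP orientation; "contact_force": force on the tool from outside, world axes, zero at the start; "moment": the same for the moment, N m; "width": finger opening in m.
Only numpy, scipy, OpenCV 4.12 (cv2) and the standard library are available. Lean on these libraries where they do the work, as an engineer would, in place of code of your own. Each camera call takes 0.05 s, during which the arm holds its last target. There are 200 camera calls.

## Task

Push the carriage with the force cell fully home under the screw press, until the sprung pawl clicks in behind its lug and locks it. Then wind the crank clockwise (seen from above) until the cell's brass tab pops out, and stop within a quarter turn after that so that the plunger is not run down to its stop. Leave the other things on the bench where they are.

Things in the scene. Friction and masses are not known exactly. Their poses are not given: they have to be found in the camera images.
- press: Screw press, fixed to the bench at a new place and yaw each time: aluminium base plate 250 x 170 x 12 mm (press x -155 to +95, y -85 to +85 mm), two columns and a crossbeam (160 mm along y, 44 mm along x, top 131 mm up). Origin on the bench below the screw. Its x axis is the way the carriage is pushed home, through the portal between the columns, roughly to the robot's right (world -y); z up.
- screw_axis (a point): Point on the vertical screw axis, 180 mm above the bench: the centre of the circle that the middle of the crank's grip runs on.
- push_plate (a point): Middle of the outer face of the carriage's upright steel push plate (push it in the press's +x direction), 60 mm above the bench. The plate is 70 mm wide (press y), 10 mm thick, and stands from 23 to 81 mm above the bench. With the carriage home this point lies at x -145 mm, y 0 in the press's frame.
- carriage (a joint): Travel of the carriage (m): 0 pulled out, 0.095 home at a hard stop; starts between 0 and 0.02. Friction about 2 N, plus up to about 5 N from 0.028 on, while its lug (20 mm block on its press +y side) swings the pawl aside. The pawl drops in behind the lug at about 0.091; then the carriage cannot come back beyond about 0.089.
- cell_top (a point): Centre of the top face of the force cell's housing, 63 mm above the bench. The cell is a grey box 80 x 60 x 40 mm fixed on the carriage, with a round steel plunger (36 mm diameter) on top whose face is 76 mm above the bench. When home it stands under the press's round foot, which clears the plunger by 3 to 6 mm at the start.
- pawl (a joint): Angle of the sprung steel pawl (rad): a bar 55 x 10 x 14 mm pivoted on a vertical pin on the base plate at press x -125, y +62 mm, pointing along +x and slanting in towards the carriage. 0 at rest (also when dropped in behind the lug); grows to about 0.3 as the lug swings it outwards.
- crank_grip (a point): Middle of the crank's upright black grip, 180 mm above the bench: a cylinder 24 mm in diameter, from 152 to 205 mm above the bench, 65 mm from the screw axis, on a flat arm (20 mm wide, 140 to 152 mm up). Apart from it nothing on the press stands above 162 mm. It goes round at constant height; push it round with fingers behind it, or grip it (it does not spin on the arm).
- crank (a joint): Angle of the crank (rad), growing clockwise seen from above; drives the foot down 12 mm a turn (1.9 mm per rad). Starts between 0 and 1.5. It stays where it is left; turning takes about 3 to 5 N at the grip. With the carriage home the tab pops out at a crank angle of about 5.6 to 6.1; the plunger would be down at its stop about 3 rad later.
- plunger (a joint): How far the foot has pushed in the cell's stiff sprung plunger (m): 0 free; the tab is released at about 0.005 (about 40 N); 0.011 is the bottom stop.
- tab (a joint): How far the cell's indicator tab stands out (m): 0 latched in, 0.018 popped right out. A flat brass tongue 36 mm wide and 8 mm thick, 50 mm above the bench, that springs straight out of the cell's far face (press +x) in one jump.
- tab_tip (a point): Middle of the tab's outer edge.
- calibrator: Bystander: dark hand-held calibrator lying on the bench, 200 x 100 x 50 mm, origin under its centre, x along its length.
- meter: Bystander: yellow hand-held multimeter lying on the bench, 180 x 85 x 40 mm, origin under its centre, x along its length.
- gauge: Bystander: round digital pressure gauge lying on its back, 104 mm diameter, 36 mm high, with a stub 45 mm long to its -x; origin under the dial's centre.
- oil: Bystander: white bottle, 52 mm diameter, 110 mm high, origin under its centre.
- spanner: Bystander: steel spanner lying flat, 160 mm long along its x, origin under its middle.
- coupling: Bystander: steel hose coupling standing upright, 56 mm diameter, 80 mm high, origin under its centre.

How it is judged:
On the way, in this order (a step that is already met when the one before it is completed fails the run):
1. the carriage is pushed home and the pawl has dropped in behind its lug (value of joint carriage above 0.087 m and value of joint pawl below 0.08 rad), for 0.2 s.
2. the foot bears on the plunger and the tab has popped out (value of joint tab above 0.014 m and value of joint plunger above 0.003 m), for 0.1 s.
At the end, for the whole second after the job is handed in: The carriage is home (travel above 87 mm) with the pawl dropped in behind its lug (pawl within 0.08 rad of rest), the tab stands out by more than 14 mm, and the press is left wound on the plunger, which is pressed in by 3 to 9.5 mm (all of step 1 and all of step 2 and value of joint plunger below 0.0095 m); the robot touches nothing.
It fails at once if the plunger is run down to its stop (pressed in more than 9.5 mm) (value of joint plunger above 0.0095 m).
It fails at once if a bystander is shifted by more than 30 mm (distance of any of calibrator, meter, gauge, oil, spanner, coupling from where it was at the start of the episode above 0.03 m).
It fails at once if the bottle or the coupling is tipped over (angle between any of oil, coupling's own z axis and vertical above 0.5 rad).
It also fails if it takes over 64 s, if anything falls off the work surface, if the arm or the gripper's body presses on something with over 40 N, if the wrist force passes 120 N, or if a joint passes its speed limit or range.

## Working session

There is one attempt and no reset: what is moved stays moved. The work goes in short steps, Python scripts to look and compute and a tool call to move; the robot and the scene stay as the last step left them, time stands still between calls to the robot, and variables do not carry over. Pictures are saved under pics/ and viewed, about 8 in all and at most 12, crops included, and the job is handed in when it is done.

Besides the shell and the picture viewer there is one more tool, called after "Request:" as name(argument=value, ...), one argument or row to a line, values as JSON. send_rows: Moves the arm, as the interface text tells. Its arguments: {"type":"object","properties":{"plan":{"type":"array","items":{"type":"object","properties":{"linear":{"type":"array","items":{"type":"number"}},"delta_rot":{"type":"array","items":{"type":"number"}},"fingers":{"type":"number"}}}},"force":{"type":"number"}},"required":["plan"]}

```bash
mkdir -p pics
cat > h.py <<'E'
import numpy as np,cv2
from rig import manip
def cam(n):
    c=manip.camera_info(n);return [np.array(c[k],float) for k in("K","dist","rvec","tvec")]
def proj(n,P):
    K,d,r,t=cam(n);return cv2.projectPoints(np.array(P,float).reshape(-1,1,3),r,t,K,d)[0].reshape(-1,2)
def ray(n,uv):
    K,d,r,t=cam(n);R=cv2.Rodrigues(r)[0]
    p=cv2.undistortPoints(np.array(uv,float).reshape(-1,1,2),K,d).reshape(-1,2)
    return -R.T@t.ravel(),np.c_[p,np.ones(len(p))]@R
def atz(n,uv,z):
    o,D=ray(n,uv);return o+D*((z-o[2])/D[:,2:])
E
python3 - <<'E'
from h import *
print(manip.get_state())
for n in("scene","top"):
    im=manip.get_image(n);cv2.imwrite(f"pics/{n}0.png",im[...,::-1])
    o,_=ray(n,[[256,192]]);print(n,o)
    for t in("press","push_plate","crank_grip","cell_top","pawl","oil","coupling","gauge","spanner","meter","calibrator"):
        r=manip.find_in(t,n)[:2];print(t,[(np.round(x["extent"]).tolist(),round(x["p"],2)) for x in r])
E
```

```text
{'clock': 0.0, 'qpos': array([ 1.07200308e+00,  2.76621929e-01,  1.50617254e+00,  2.47741646e-05,
        1.36068936e+00, -1.21007153e-01]), 'qd': array([-1.31504272e-03,  4.34419877e-04, -5.34032505e-04, -4.00450935e-04,
       -2.02756993e-03,  1.83985050e-05]), 'effort': array([ 1.12736740e-03, -4.16764069e+01, -2.45800728e+01,  1.22748920e-04,
        1.06725219e-02,  1.76278864e-06]), 'position': array([0.21185941, 0.53401517, 0.25540861]), 'ee_rot': array([ 4.22102582e-04,  8.27305017e-01,  5.61752182e-01, -8.46231303e-04]), 'contact_force': array([ 0.23592314,  0.55692669, -0.58511565]), 'moment': array([ 0.02408881, -0.01061473,  0.01089394]), 'width': 0.08520934566612472}
scene [ 1.2746132  -0.78924059  0.85039278]
press [([172.0, 190.0, 282.0, 280.0], 0.68), ([251.0, 144.0, 302.0, 181.0], 0.45)]
push_plate [([228.0, 192.0, 284.0, 244.0], 0.91)]
crank_grip [([186.0, 198.0, 219.0, 221.0], 0.9)]
cell_top [([230.0, 196.0, 282.0, 245.0], 0.74), ([174.0, 194.0, 282.0, 281.0], 0.46)]
pawl [([245.0, 240.0, 261.0, 241.0], 0.56)]
oil [([183.0, 194.0, 222.0, 219.0], 0.68), ([217.0, 26
[... 343 characters left out ...]
 [([241.0, 173.0, 358.0, 249.0], 0.74)]
push_plate [([245.0, 178.0, 314.0, 222.0], 0.56), ([243.0, 176.0, 359.0, 248.0], 0.41)]
crank_grip [([318.0, 199.0, 356.0, 224.0], 0.58), ([290.0, 198.0, 299.0, 210.0], 0.21)]
cell_top [([244.0, 184.0, 314.0, 219.0], 0.82)]
pawl []
oil [([343.0, 159.0, 370.0, 178.0], 0.65), ([288.0, 198.0, 301.0, 214.0], 0.58)]
coupling [([320.0, 249.0, 339.0, 267.0], 0.67)]
gauge [([286.0, 129.0, 334.0, 161.0], 0.74)]
spanner [([259.0, 244.0, 315.0, 259.0], 0.87), ([136.0, 223.0, 182.0, 296.0], 0.29)]
meter [([346.0, 157.0, 367.0, 178.0], 0.75), ([126.0, 121.0, 184.0, 170.0], 0.63)]
calibrator [([134.0, 225.0, 179.0, 292.0], 0.9), ([318.0, 203.0, 356.0, 227.0], 0.47)]
```

View pics/scene0.png

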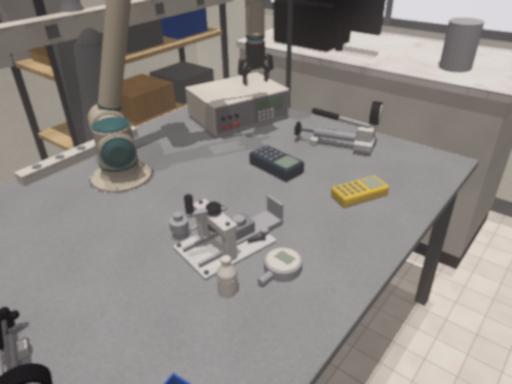

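View pics/top0.png

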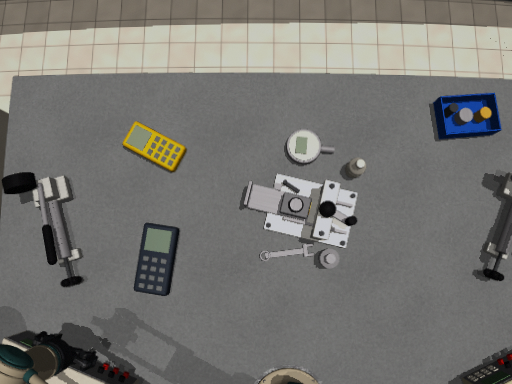

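Scene and top pictures show the press at about (310,210) in the top view, push plate at about (247,195), grip at about (350,221), the oil bottle at (357,167), the coupling at (330,258), the spanner at (287,254). I'll enlarge the top view.

Run:
```python
from h import *
im=cv2.imread("pics/top0.png")[150:270,235:375]
cv2.imwrite("pics/crop1.png",cv2.resize(im,None,fx=5.5,fy=5,interpolation=cv2.INTER_CUBIC) if 0 else cv2.resize(im,None,fx=5,fy=5,interpolation=cv2.INTER_CUBIC))
```

```text
(no output)
```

View pics/crop1.png

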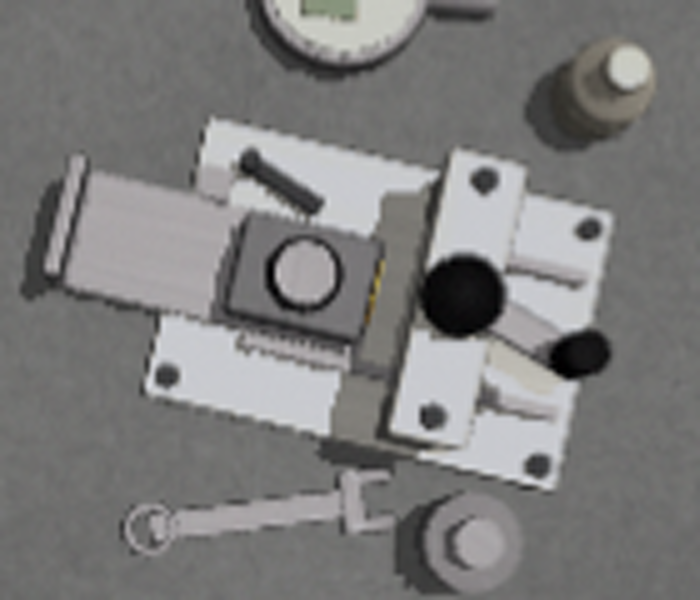

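The crop shows the base plate corners at (277,173.6), (357.4,192.4), (346,248), (264.6,228.6) in full-picture pixels, the push plate's top from (250.5,181) to (245.5,204), and the grip's top at (351,220.5).

```bash
cat >> h.py <<'E'
def R2(a): return np.array([[np.cos(a),-np.sin(a)],[np.sin(a),np.cos(a)]])
E
python3 - <<'E'
from h import *
px=(np.array([[210,118],[612,212],[555,490],[148,393]])/5+[235,150])
W=atz("top",px,.012)[:,:2]
L=np.array([[-155,85],[95,85],[95,-85],[-155,-85]])/1e3
a=L-L.mean(0);b=W-W.mean(0)
yaw=np.arctan2((a[:,0]*b[:,1]-a[:,1]*b[:,0]).sum(),(a*b).sum())
o=W.mean(0)-R2(yaw)@L.mean(0)
print("yaw",np.degrees(yaw),"o",o,"res mm",np.round((L@R2(yaw).T+o-W)*1e3,1))
def loc(p):return (p[:,:2]-o)@R2(yaw)
f=lambda x,y:np.array([[x,y]])/5+[235,150]
print("grip",loc(atz("top",f(582,353),.205)),atz("top",f(582,353),.205))
print("plate top outer",loc(atz("top",np.r_[f(72,155),f(48,272)],.081)))
print("plunger",loc(atz("top",f(304,273),.076)),"hub",loc(atz("top",f(463,294),.16)))
for n,x,y,z in(("oil",628,68,.11),("coup",478,540,.08),("span",380,475,.005),("gauge",345,0,.036)):print(n,loc(atz("top",f(x,y),z)),atz("top",f(x,y),z)[:,:2])
P=lambda x,y,z:np.r_[R2(yaw)@[x,y]+o,z]
print("scene proj axis top",proj("scene",[P(0,0,.162),P(-.155,.085,.012),P(.095,-.085,.012)]))
E
```

```text
yaw -102.77682114556512 o [ 0.56173866 -0.09571598] res mm [[ 0.9  1. ]
 [ 0.3 -2.4]
 [-0.4 -1.2]
 [-0.8  2.7]]
grip [[ 0.05746054 -0.02236299]] [[ 0.52722178 -0.14680806  0.205     ]]
plate top outer [[-0.22492687  0.03433282]
 [-0.22270382 -0.03337288]]
plunger [[-0.08225277 -0.00052516]] hub [[-0.00251632 -0.00151177]]
oil [[0.06740914 0.14910256]] [[ 0.69224147 -0.19443062]]
coup [[ 0.04509776 -0.12457283]] [[ 0.43027684 -0.11214729]]
span [[-0.00821817 -0.09928091]] [[ 0.46673353 -0.06574493]]
gauge [[-0.09183017  0.16750744]] [[ 0.74540704 -0.04320456]]
scene proj axis top [[212.34098104 204.69033392]
 [275.88411513 239.71913795]
 [171.95821751 246.51499507]]
```

Request:
send_rows(
  plan=[
    {"linear": [0,0,0],"delta_rot": [0,0,-4.5],"fingers": 0},
    {"linear": [0,0,0],"delta_rot": [0,0,-4.5],"fingers": 0},
    {"linear": [-0.018,0.034,0],"delta_rot": [0,0,0],"fingers": 0},
    {"linear": [-0.018,0.034,0],"delta_rot": [0,0,0],"fingers": 0},
    {"linear": [-0.018,0.034,0],"delta_rot": [0,0,0],"fingers": 0},
    {"linear": [-0.018,0.034,0],"delta_rot": [0,0,0],"fingers": 0},
    {"linear": [-0.018,0.034,0],"delta_rot": [0,0,0],"fingers": 0},
    {"linear": [-0.018,0.034,0],"delta_rot": [0,0,0],"fingers": 0},
    {"linear": [-0.018,0.034,0],"delta_rot": [0,0,0],"fingers": 0},
    {"linear": [-0.018,0.034,0],"delta_rot": [0,0,0],"fingers": 0},
    {"linear": [-0.018,0.034,0],"delta_rot": [0,0,0],"fingers": 0},
    {"linear": [-0.018,0.034,0],"delta_rot": [0,0,0],"fingers": 0},
  ],
)

```text
clock: 2.2
position: [0.5132, 0.2847, 0.2555]
ee_rot: [-0.003, 0.773, 0.634, 0.002]
contact_force: [0.7, 0.8, -0.2]
width: -0.0001
```

```bash
cat >> h.py <<'E'
O=np.array([.5617,-.0957])+R2(np.radians(-102.8))@[-.002,-.001]; YAW=np.radians(-102.8)
def loc(p): return R2(YAW).T@(np.array(p)[:2]-O)
def st():
    s=manip.get_state();w,x,y,z=s["ee_rot"]
    from scipy.spatial.transform import Rotation as Ro
    M=Ro.from_quat([x,y,z,w]).as_matrix()
    l=loc(s["position"])
    print("t %.2f loc mm"%s["clock"],np.round(l*1e3,1),"z %.1f"%(s["position"][2]*1e3),"r %.1f ang %.1f"%(np.hypot(*l)*1e3,np.degrees(np.arctan2(l[1],l[0]))),
     "toolx vs -px deg %.1f"%(np.degrees(np.arctan2(M[1,0],M[0,0])-YAW)-180),"tilt",np.round(np.degrees(M[:2,2]),1),"F press",np.round(np.r_[R2(YAW).T@s["contact_force"][:2],s["contact_force"][2]],1),"q",np.round(s["qpos"],2),"w %.3f"%s["width"])
E
python3 -c "from h import *;st()"
```

```text
t 2.20 loc mm [-358.2 -130.6] z 255.5 r 381.2 ang -160.0 toolx vs -px deg 1.5 tilt [-0.   0.4] F press [-1.   0.5 -0.2] q [ 0.38  0.29  1.48  0.01  1.36 -0.99] w -0.000
```

Request:
send_rows(
  plan=[
    {"linear": [-0.017,0.033,0],"delta_rot": [0,0,1.5],"fingers": 0},
    {"linear": [-0.017,0.033,0],"delta_rot": [0,0,0],"fingers": 0},
    {"linear": [-0.017,0.033,0],"delta_rot": [0,0,0],"fingers": 0},
    {"linear": [-0.017,0.033,0],"delta_rot": [0,0,0],"fingers": 0},
    {"linear": [0,0,0.03],"delta_rot": [0,0,0],"fingers": 0},
    {"linear": [0,0,0.03],"delta_rot": [0,0,0],"fingers": 0},
    {"linear": [0,0,0.03],"delta_rot": [0,0,0],"fingers": 0},
    {"linear": [0,0,0.03],"delta_rot": [0,0,0],"fingers": 0},
    {"linear": [0,0,0.03],"delta_rot": [0,0,0],"fingers": 0},
    {"linear": [0,0,0.03],"delta_rot": [0,0,0],"fingers": 0},
    {"linear": [0,0,0],"delta_rot": [0,0,0],"fingers": 0},
  ],
)

```text
clock: 3.12
position: [0.6478, 0.1747, 0.0704]
ee_rot: [0.003, 0.786, 0.618, 0.008]
contact_force: [-0.7, 0.0, -0.8]
width: 0.0002
```

```bash
python3 -c "
from h import *;st()
cv2.imwrite('pics/s2.png',cv2.resize(manip.get_image('scene')[150:290,150:330,::-1],None,fx=4,fy=4,interpolation=2))"
```

```text
t 3.12 loc mm [-280.8   25. ] z 70.4 r 281.9 ang 174.9 toolx vs -px deg -0.9 tilt [0.9 0.3] F press [ 0.1 -0.7 -0.8] q [ 0.16  0.55  1.55  0.    1.03 -1.18] w 0.000
```

View pics/s2.png

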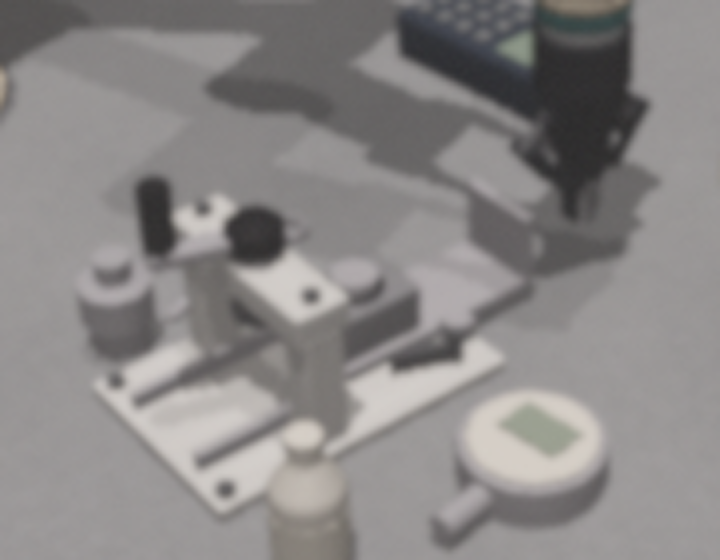

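The picture shows the closed fingers behind the push plate (crop (580,200)), about 25 mm off centre towards press +y; I centre, then push.

Request:
send_rows(
  plan=[
    {"linear": [0,-0.024,0],"delta_rot": [0,0,0.9],"fingers": 0},
    {"linear": [0,0,0],"delta_rot": [0,0,0],"fingers": 0},
    {"linear": [-0.012,0,0],"delta_rot": [0,0,0],"fingers": 0},
    {"linear": [-0.012,0,0],"delta_rot": [0,0,0],"fingers": 0},
    {"linear": [-0.012,0,0],"delta_rot": [0,0,0],"fingers": 0},
    {"linear": [-0.012,0,0],"delta_rot": [0,0,0],"fingers": 0},
    {"linear": [-0.012,0,0],"delta_rot": [0,0,0],"fingers": 0},
    {"linear": [-0.012,0,0],"delta_rot": [0,0,0],"fingers": 0},
    {"linear": [-0.008,0,0],"delta_rot": [0,0,0],"fingers": 0},
  ],
)

```text
clock: 3.92
position: [0.6119, 0.102, 0.0824]
ee_rot: [0.005, 0.792, 0.61, 0.022]
contact_force: [0.9, 5.9, -2.9]
width: 0.0001
```

```bash
python3 -c "
from h import *;st()"
```

```text
t 3.92 loc mm [-201.9    6.2] z 82.4 r 202.0 ang 178.2 toolx vs -px deg -1.9 tilt [2.3 1.1] F press [-5.9 -0.4 -2.9] q [ 0.04  0.46  1.68  0.02  0.96 -1.28] w 0.000
```

```bash
cat >> h.py <<'E'
    c,s_=np.cos(YAW),np.sin(YAW)
    T=np.array([[-c,-s_,0],[-s_,c,0],[0,0,-1.]]).T if 0 else np.c_[[-c,-s_,0],[-s_,c,0],[0,0,-1.]]
    print("  fix rotvec tool deg",np.round(Ro.from_matrix(M.T@T).as_rotvec(degrees=True),1))
E
python3 -c "from h import *;st()"
```

```text
t 3.92 loc mm [-201.9    6.2] z 82.4 r 202.0 ang 178.2 toolx vs -px deg -1.9 tilt [2.3 1.1] F press [-5.9 -0.4 -2.9] q [ 0.04  0.46  1.68  0.02  0.96 -1.28] w 0.000
  fix rotvec tool deg [ 2.  -1.6 -1.9]
```

Request:
send_rows(
  plan=[
    {"linear": [-0.006,-0.003,0.008],"delta_rot": [2,-1.6,1.9],"fingers": 0},
    {"linear": [-0.008,-0.002,0.004],"delta_rot": [0,0,0],"fingers": 0},
    {"linear": [-0.008,0,0],"delta_rot": [0,0,0],"fingers": 0},
    {"linear": [-0.008,0,0],"delta_rot": [0,0,0],"fingers": 0},
  ],
)

```text
clock: 4.25
position: [0.603, 0.0721, 0.0732]
ee_rot: [0.0, 0.804, 0.594, 0.007]
contact_force: [2.4, 4.4, -0.7]
width: -0.0001
```

```bash
python3 -c "
from h import *;st()"
```

```text
t 4.25 loc mm [-170.8    4.1] z 73.2 r 170.8 ang 178.6 toolx vs -px deg -4.2 tilt [0.6 0.4] F press [-4.8  1.3 -0.7] q [ 0.    0.47  1.7   0.01  0.96 -1.28] w -0.000
  fix rotvec tool deg [ 0.5 -0.6 -4.2]
```

Request:
send_rows(
  plan=[
    {"linear": [-0.006,0,0],"delta_rot": [0.5,-0.6,-4],"fingers": 0},
    {"linear": [-0.005,0,0],"delta_rot": [0,0,0],"fingers": 0},
    {"linear": [-0.004,0,0],"delta_rot": [0,0,0],"fingers": 0},
  ],
)

```text
clock: 4.5
position: [0.5994, 0.06, 0.0734]
ee_rot: [-0.004, 0.785, 0.619, 0.005]
contact_force: [4.9, 27.1, -3.4]
width: 0.0001
```

```bash
python3 -c "
from h import *;st()"
```

```text
t 4.50 loc mm [-158.2    3.3] z 73.4 r 158.2 ang 178.8 toolx vs -px deg -0.7 tilt [0.2 0.7] F press [-27.5  -1.2  -3.4] q [-0.02  0.47  1.7   0.02  0.97 -1.37] w 0.000
  fix rotvec tool deg [-0.  -0.7 -0.7]
```

Request:
send_rows(
  plan=[
    {"linear": [0,0,0],"delta_rot": [0,0,0],"fingers": 0},
    {"linear": [-0.001,0,0],"delta_rot": [0,0,0],"fingers": 0},
    {"linear": [0,0,0],"delta_rot": [0,0,0],"fingers": 0},
    {"linear": [0,0,0],"delta_rot": [0,0,0],"fingers": 0},
    {"linear": [0.02,0,0],"delta_rot": [0,0,0],"fingers": 0},
    {"linear": [0.02,0,0],"delta_rot": [0,0,0],"fingers": 0},
    {"linear": [0.01,0,-0.03],"delta_rot": [0,0,0],"fingers": 0},
    {"linear": [0,0,-0.03],"delta_rot": [0,0,0],"fingers": 0},
    {"linear": [0,0,-0.03],"delta_rot": [0,0,0],"fingers": 0},
    {"linear": [0,0,-0.03],"delta_rot": [0,0,0],"fingers": 0},
    {"linear": [0,0,0],"delta_rot": [0,0,0],"fingers": 0},
  ],
)

```text
clock: 5.42
position: [0.6076, 0.0971, 0.1968]
ee_rot: [-0.003, 0.79, 0.613, -0.0]
contact_force: [0.9, 0.4, 0.1]
width: 0.0001
```

```bash
python3 -c "
from h import *;st()
a=manip.get_image('top')[155:265,235:375,::-1];b=manip.get_image('scene')[180:290,160:300,::-1]
r=lambda i:cv2.resize(i,None,fx=4,fy=4,interpolation=2)
cv2.imwrite('pics/s3.png',cv2.resize(np.vstack([a,b]),None,fx=2.7,fy=2.7,interpolation=2) if 0 else cv2.resize(np.hstack([a,b]),None,fx=2.85,fy=2.85,interpolation=2))"
```

```text
t 5.42 loc mm [-196.2    3.1] z 196.8 r 196.2 ang 179.1 toolx vs -px deg -1.6 tilt [-0.3  0.3] F press [-0.6  0.7  0.1] q [ 0.04  0.37  1.51  0.01  1.26 -1.28] w 0.000
  fix rotvec tool deg [-0.3 -0.2 -1.6]
```

View pics/s3.png

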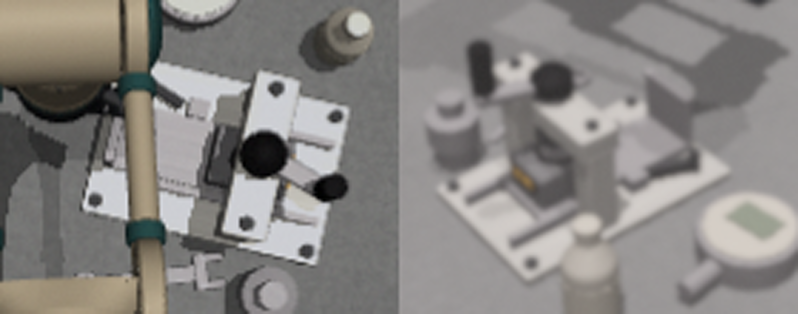

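The carriage is home: the lug (crop (198,106)) is past the pawl's tip (180,98), and the brass tab still sits flush at (524,178). The grip has not moved. I go over to behind it, at press +y.

Request:
send_rows(
  plan=[
    {"linear": [0,0.02,0],"delta_rot": [0,0,-1.6],"fingers": 0},
    {"linear": [-0.01,0.018,0],"delta_rot": [0,0,0],"fingers": 0},
    {"linear": [-0.03,0,0],"delta_rot": [0,0,0],"fingers": 0},
    {"linear": [-0.03,0,0],"delta_rot": [0,0,0],"fingers": 0},
    {"linear": [-0.03,0,0],"delta_rot": [0,0,0],"fingers": 0},
    {"linear": [-0.03,0,0],"delta_rot": [0,0,0],"fingers": 0},
    {"linear": [-0.03,0,0],"delta_rot": [0,0,0],"fingers": 0},
    {"linear": [-0.03,0,0],"delta_rot": [0,0,0],"fingers": 0},
    {"linear": [-0.025,0,0],"delta_rot": [0,0,0],"fingers": 0},
    {"linear": [0,0,0],"delta_rot": [0,0,0],"fingers": 0},
  ],
)

```text
clock: 6.35
position: [0.5806, -0.1373, 0.1742]
ee_rot: [-0.014, 0.782, 0.623, -0.019]
contact_force: [0.4, 1.2, 0.7]
width: 0.0003
```

```bash
python3 -c "
from h import *;st()"
```

```text
t 6.35 loc mm [38.4 28.6] z 174.2 r 47.9 ang 36.7 toolx vs -px deg -0.1 tilt [-2.7 -0.1] F press [-1.3  0.1  0.7] q [-0.34  0.38  1.55 -0.02  1.25 -1.68] w 0.000
  fix rotvec tool deg [-2.6  0.7 -0.1]
```

Request:
send_rows(
  plan=[
    {"linear": [0,0,-0.02],"delta_rot": [-2.6,0.7,0],"fingers": 0},
    {"linear": [-0.012,0.002,0],"delta_rot": [0,0,0],"fingers": 0},
    {"linear": [-0.007,0,0],"delta_rot": [0,0,0],"fingers": 0},
    {"linear": [0,0,0],"delta_rot": [0,0,0],"fingers": 0},
  ],
)

```text
clock: 6.68
position: [0.5738, -0.1598, 0.1875]
ee_rot: [-0.005, 0.784, 0.621, -0.004]
contact_force: [-0.6, 0.5, 0.4]
width: 0.0003
```

```bash
python3 -c "
from h import *;st()"
```

```text
t 6.68 loc mm [61.8 27. ] z 187.5 r 67.4 ang 23.6 toolx vs -px deg -0.4 tilt [-0.7  0.2] F press [-0.3 -0.7  0.4] q [-0.39  0.36  1.56 -0.    1.24 -1.73] w 0.000
  fix rotvec tool deg [-0.7 -0.  -0.4]
```

Request:
send_rows(
  plan=[
    {"linear": [-0.002,-0.0135,-0.006],"delta_rot": [-0.7,0,-0.4],"fingers": 0},
    {"linear": [-0.001,-0.0135,0],"delta_rot": [0,0,0],"fingers": 0},
    {"linear": [0.001,-0.0135,0],"delta_rot": [0,0,0],"fingers": 0},
    {"linear": [0.004,-0.013,0],"delta_rot": [0,0,0],"fingers": 0},
    {"linear": [0.007,-0.012,0],"delta_rot": [0,0,0],"fingers": 0},
  ],
)

```text
clock: 7.1
position: [0.5184, -0.1363, 0.1912]
ee_rot: [0.003, 0.783, 0.622, 0.005]
contact_force: [5.4, 0.6, 2.4]
width: 0.0003
```

```bash
python3 -c "
from h import *;st()"
```

```text
t 7.10 loc mm [ 51.2 -32.2] z 191.2 r 60.5 ang -32.2 toolx vs -px deg -0.2 tilt [0.7 0.1] F press [-1.7  5.2  2.4] q [-0.39  0.26  1.7   0.01  1.17 -1.74] w 0.000
  fix rotvec tool deg [ 0.6 -0.2 -0.2]
```

Request:
send_rows(
  plan=[
    {"linear": [0.0045,-0.0135,-0.001],"delta_rot": [0.6,0,0],"fingers": 0},
    {"linear": [0.01,-0.009,0],"delta_rot": [0,0,0],"fingers": 0},
    {"linear": [0.012,-0.0065,0],"delta_rot": [0,0,0],"fingers": 0},
    {"linear": [0.013,-0.004,0],"delta_rot": [0,0,0],"fingers": 0},
    {"linear": [0.0135,-0.001,0],"delta_rot": [0,0,0],"fingers": 0},
  ],
)

```text
clock: 7.52
position: [0.5046, -0.0773, 0.1926]
ee_rot: [0.009, 0.783, 0.622, 0.007]
contact_force: [2.0, -5.1, -0.3]
width: -0.0001
```

```bash
python3 -c "
from h import *;st()"
```

```text
t 7.52 loc mm [ -3.3 -58.8] z 192.6 r 58.9 ang -93.2 toolx vs -px deg -0.3 tilt [ 1.3 -0.4] F press [ 4.6  3.1 -0.3] q [-0.29  0.21  1.76  0.    1.15 -1.63] w -0.000
  fix rotvec tool deg [ 1.3  0.1 -0.3]
```

Request:
send_rows(
  plan=[
    {"linear": [0.0135,-0.005,0],"delta_rot": [1.3,0,0],"fingers": 0},
    {"linear": [0.0135,0.003,0],"delta_rot": [0,0,0],"fingers": 0},
    {"linear": [0.012,0.006,0],"delta_rot": [0,0,0],"fingers": 0},
    {"linear": [0.01,0.009,0],"delta_rot": [0,0,0],"fingers": 0},
    {"linear": [0.008,0.011,0],"delta_rot": [0,0,0],"fingers": 0},
  ],
)

```text
clock: 7.93
position: [0.5343, -0.0257, 0.1908]
ee_rot: [0.001, 0.781, 0.624, -0.01]
contact_force: [-2.1, -2.0, 1.1]
width: 0.0003
```

```bash
python3 -c "
from h import *;st()"
```

```text
t 7.93 loc mm [-60.2 -41.3] z 190.8 r 73.0 ang -145.5 toolx vs -px deg 0.1 tilt [-0.9 -0.8] F press [ 2.4 -1.6  1.1] q [-0.17  0.27  1.69 -0.02  1.2  -1.51] w 0.000
  fix rotvec tool deg [-0.7  0.9  0.1]
```

Request:
send_rows(
  plan=[
    {"linear": [0.001,0.013,-0.001],"delta_rot": [-0.7,0.9,0],"fingers": 0},
    {"linear": [0.001,0.0135,0],"delta_rot": [0,0,0],"fingers": 0},
    {"linear": [0,0.0135,0],"delta_rot": [0,0,0],"fingers": 0},
    {"linear": [-0.002,0.013,0],"delta_rot": [0,0,0],"fingers": 0},
  ],
)

```text
clock: 8.27
position: [0.579, -0.0316, 0.1878]
ee_rot: [-0.009, 0.779, 0.627, -0.007]
contact_force: [-6.1, -2.8, 11.8]
width: 0.0001
```

```bash
python3 -c "
from h import *;st()
a=manip.get_image('top')[155:265,235:375,::-1];b=manip.get_image('scene')[180:290,160:300,::-1]
cv2.imwrite('pics/s4.png',cv2.resize(np.hstack([a,b]),None,fx=2.85,fy=2.85,interpolation=2))"
```

```text
t 8.27 loc mm [-64.3   3.6] z 187.8 r 64.4 ang 176.8 toolx vs -px deg 0.5 tilt [-1.2  0.3] F press [ 4.  -5.3 11.8] q [-0.18  0.34  1.59  0.    1.24 -1.53] w 0.000
  fix rotvec tool deg [-1.3 -0.1  0.5]
```

View pics/s4.png

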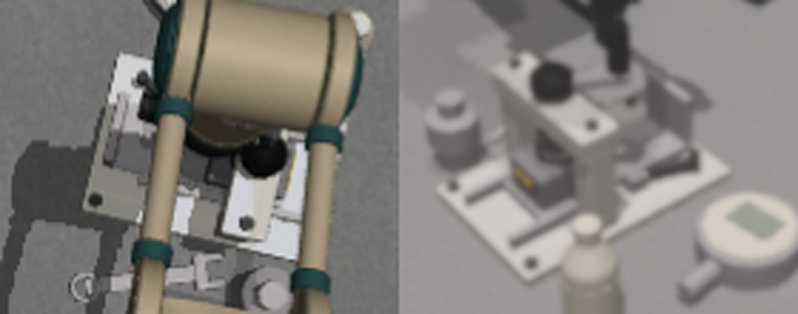

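The grip is being pushed (finger at 177°); in the scene half the brass tab is still flush at (524,178). I'll track the tab by its colour from here.

Request:
send_rows(
  plan=[
    {"linear": [-0.001,0.013,-0.006],"delta_rot": [-1.3,0,0.5],"fingers": 0},
    {"linear": [-0.004,0.013,0],"delta_rot": [0,0,0],"fingers": 0},
    {"linear": [-0.007,0.0115,0],"delta_rot": [0,0,0],"fingers": 0},
  ],
)

```text
clock: 8.62
position: [0.6086, -0.0507, 0.1911]
ee_rot: [-0.006, 0.782, 0.624, -0.004]
contact_force: [-10.3, -1.3, 11.1]
width: -0.0004
```

```bash
cat >> h.py <<'E'
def tab(im=None):
    im=(manip.get_image("scene") if im is None else im).astype(int)[225:262,190:225]
    m=(im[...,0]-im[...,2]>40);v,u=np.nonzero(m)
    print("  tab px",m.sum(),"ext",(u.min()+190,v.min()+225,u.max()+190,v.max()+225) if m.any() else None)
E
python3 -c "
from h import *;st();tab(cv2.imread('pics/scene0.png')[...,::-1]);tab()
print([(x['extent'],x['p']) for x in manip.find_in('tab','scene')[:2]])"
```

```text
t 8.62 loc mm [-52.3  36.8] z 191.1 r 63.9 ang 144.9 toolx vs -px deg -0.0 tilt [-0.8  0.3] F press [ 3.6 -9.7 11.1] q [-0.2   0.38  1.52  0.    1.26 -1.55] w -0.000
  fix rotvec tool deg [-0.8 -0.1 -0. ]
  tab px 0 ext None
  tab px 18 ext (np.int64(200), np.int64(239), np.int64(206), np.int64(245))
[]
```

Request:
send_rows(
  plan=[
    {"linear": [-0.009,0.011,-0.003],"delta_rot": [-0.8,0,0],"fingers": 0},
    {"linear": [-0.011,0.008,0],"delta_rot": [0,0,0],"fingers": 0},
    {"linear": [-0.0125,0.0055,0],"delta_rot": [0,0,0],"fingers": 0},
  ],
)

```text
clock: 8.97
position: [0.6202, -0.0865, 0.1915]
ee_rot: [-0.009, 0.781, 0.624, -0.004]
contact_force: [-8.3, 5.3, 9.5]
width: -0.0001
```

```bash
python3 -c "
from h import *;st();tab()"
```

```text
t 8.97 loc mm [-19.9  56. ] z 191.5 r 59.4 ang 109.6 toolx vs -px deg -0.0 tilt [-1.   0.5] F press [-3.3 -9.3  9.5] q [-0.25  0.4   1.48  0.    1.28 -1.6 ] w -0.000
  fix rotvec tool deg [-1.1 -0.3  0. ]
  tab px 18 ext (np.int64(200), np.int64(239), np.int64(206), np.int64(245))
```

Request:
send_rows(
  plan=[
    {"linear": [-0.01,0.0085,-0.003],"delta_rot": [-1,0,0],"fingers": 0},
    {"linear": [-0.013,0.001,0],"delta_rot": [0,0,0],"fingers": 0},
  ],
)

```text
clock: 9.18
position: [0.6239, -0.1106, 0.193]
ee_rot: [-0.006, 0.782, 0.624, 0.002]
contact_force: [-1.1, 5.7, 2.4]
width: -0.0001
```

```bash
python3 -c "
from h import *;st();tab()"
```

```text
t 9.18 loc mm [ 2.7 65. ] z 193.0 r 65.0 ang 87.6 toolx vs -px deg -0.0 tilt [-0.2  0.7] F press [-5.3 -2.3  2.4] q [-0.29  0.4   1.47  0.01  1.28 -1.64] w -0.000
  fix rotvec tool deg [-0.4 -0.6 -0. ]
  tab px 20 ext (np.int64(200), np.int64(239), np.int64(206), np.int64(245))
```

Request:
send_rows(
  plan=[
    {"linear": [-0.013,-0.002,0],"delta_rot": [-0.4,-0.6,0],"fingers": 0},
    {"linear": [-0.012,-0.004,0],"delta_rot": [0,0,0],"fingers": 0},
  ],
)

```text
clock: 9.4
position: [0.613, -0.1327, 0.1914]
ee_rot: [-0.003, 0.782, 0.623, 0.002]
contact_force: [0.6, 6.2, 4.8]
width: 0.0001
```

```bash
python3 -c "
from h import *;st();tab()"
```

```text
t 9.40 loc mm [26.7 59.2] z 191.4 r 65.0 ang 65.8 toolx vs -px deg -0.1 tilt [-0.   0.4] F press [-6.2 -0.7  4.8] q [-0.33  0.39  1.49  0.01  1.26 -1.67] w 0.000
  fix rotvec tool deg [-0.1 -0.4 -0.1]
  tab px 88 ext (np.int64(195), np.int64(238), np.int64(206), np.int64(248))
```

The tab has jumped out (brass pixels 20 → 88). I stop winding, back off and rise.

Request:
send_rows(
  plan=[
    {"linear": [0.01,0.003,0],"delta_rot": [0,0,0],"fingers": 0},
    {"linear": [0.012,0.001,-0.005],"delta_rot": [0,0,0],"fingers": 0},
    {"linear": [0.003,0,-0.03],"delta_rot": [0,0,0],"fingers": 0},
    {"linear": [0,0,-0.035],"delta_rot": [0,0,0],"fingers": 0},
    {"linear": [0.02,0,-0.03],"delta_rot": [0,0,0],"fingers": 0},
    {"linear": [0.03,0,0],"delta_rot": [0,0,0],"fingers": 0},
    {"linear": [0.03,0,0],"delta_rot": [0,0,0],"fingers": 0},
    {"linear": [0.03,0,0],"delta_rot": [0,0,0],"fingers": 0},
    {"linear": [0.03,0,0],"delta_rot": [0,0,0],"fingers": 0},
    {"linear": [0.03,0,0],"delta_rot": [0,0,0],"fingers": 0},
    {"linear": [0.03,0,0],"delta_rot": [0,0,0],"fingers": 0},
    {"linear": [0,0,0],"delta_rot": [0,0,0],"fingers": 0},
  ],
)

```text
clock: 10.45
position: [0.6784, 0.1038, 0.2965]
ee_rot: [0.002, 0.782, 0.623, 0.005]
contact_force: [0.1, 0.7, 0.6]
width: -0.0003
```

```bash
python3 -c "
from h import *;st();tab()
a=manip.get_image('top')[155:265,235:375,::-1];b=manip.get_image('scene')[180:290,160:300,::-1]
cv2.imwrite('pics/s5.png',cv2.resize(np.hstack([a,b]),None,fx=2.85,fy=2.85,interpolation=2))"
```

```text
t 10.45 loc mm [-218.4   70.6] z 296.5 r 229.5 ang 162.1 toolx vs -px deg -0.1 tilt [0.5 0.2] F press [-0.7 -0.1  0.6] q [ 0.05  0.43  1.18  0.    1.53 -1.3 ] w -0.000
  fix rotvec tool deg [ 0.5 -0.3 -0.1]
  tab px 89 ext (np.int64(195), np.int64(238), np.int64(206), np.int64(248))
```

View pics/s5.png

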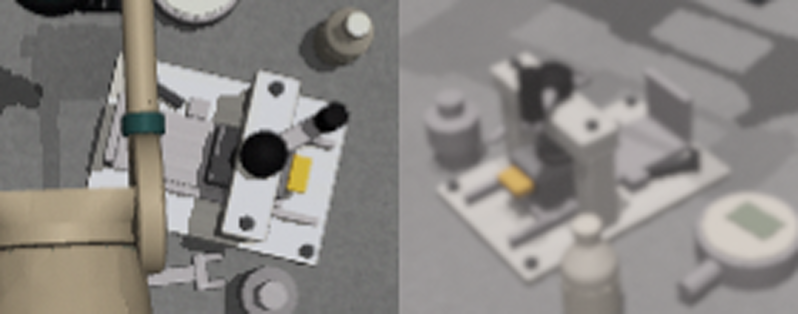

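The tab stands out (crop (300,174) and (516,181)), the lug is still ahead of the pawl's tip, bystanders are in place and the arm is clear.

```bash
python3 -c "
from rig import manip;print(manip.sign_off())"
```

```text
the job is handed in; nothing more can be done
None
```

The job is handed in at about 10.5 s on the robot's clock, with the carriage locked home and the brass tab out; the sign-off gives no verdict.

- **Carriage:** I pushed it with closed fingers until it met the hard stop at about 27 N. The pictures after the push and at the end show its lug past the pawl's tip. The pawl's angle itself was judged only by eye.
- **Crank:** I pushed the grip round clockwise by about 300° (estimated from the grip's position) and checked the tab every 20 to 60° on the last part of the turn. At the last check the tab's visible brass area jumped from 20 to 88 pixels. I stopped there, within about 22° of the release, so the plunger should be only slightly past its 5 mm release depth. I did not measure the plunger depth directly.
- **Last checks:** Both cameras show the tab standing out, and the tab count holds at 89 pixels. The bystanders in view (gauge, oil, spanner, coupling) look unmoved. The meter and calibrator were outside the last pictures, but the arm did not go near them at low height. The arm was clear of everything, with under 1 N on the tool.

Two readings did not match what I planned:

- **Low pass over the press:** The tool drifted about 20 mm lower than commanded on the way to the crank. The force reading showed no contact.
- **Upward force while winding:** The tool read 5 to 12 N upwards during part of the winding. This was probably friction on the grip.

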